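# Loosen the filter holder's knurled locking ring by counted turns

## Robot

A 6-joint arm with a two-finger parallel gripper is mounted at the origin on a cart in front of the work surface, level with it; the furniture and walls round the work are solid. World frame = base frame: x ahead of the robot, y to its left, z up, the work surface at z = 0. Lengths are in mm, angles in degrees, forces in N, time in s.
With the tool pointing down it reaches from about 300 to 850 mm from the base axis. Payload 4.2 kg.
Tool frame: the origin (TCP) lies on the centre line of the jaws, within the pads' length; the fingertips stand 14 mm ahead of it and the grasp point (between the pads) lies 5 mm behind it; z points along the fingers, y is the line along which they close (so a half turn about z gives the same grasp; the last joint's range is limited). The gripper opens to 91 mm and grips with 3 to 60 N. Pads are 32 mm wide; open, the fingers measure 118 mm over their backs; the gripper's body (76 mm by 178 mm) begins 60 mm behind the grasp point.
Start: joints at [69.672, 18.312, 89.639, -0, 72.044, -1.146], TCP at [188.936, 543.088, 227.976] pointing down, gripper open.
Joint ranges: [-177.97, 177.97], [-48.28, 115.42], [12.27, 149.76], [-77.06, 257.06], [2.81, 150.46], [-146.56, 146.56]. Speed limits (degrees/s): [147.25, 147.25, 180, 180, 180, 180].

## Interface

Orientations are given as [roll, pitch, yaw] about the fixed x, y, z axes, in that order (R = Rz(yaw) Ry(pitch) Rx(roll)).
In Python, from workcell import env gives the robot as it stands.
- The arm moves only by the tool arm_command, never from a script. Its argument "motion" is a list of rows, each an object with "offset": the shift along the tool's x, y, z in m, a list of three; "spin": the turn about the tool's z in rad. In form: [{"offset": [tx, ty, tz], "spin": spin}, ...]. A call has 1 to 5 rows; each row shifts and turns the commanded pose from where the row before left it, along the tool's axes as they then stand; what a row does not reach is not made up. A row lasts 1/8 s, in which the tool goes at most 62.5 mm and 10.7 degrees, less where a joint would pass 70% of its speed; a pose out of reach is approached as far as the arm can. A call with a gripper value outside its range is refused whole. "jaw" is the finger opening in m, from 0 to 0.0912, set as the call begins (left out, the last holds). The fingers move at their own pace and stop on an object; "newtons" is the grip in N (left out, the last holds). Time passes only in rows, so rows that do not move let the fingers close. It gives the time, the measured TCP pose, the force, the opening and the grip force at its end, in the units of the state.
- env.state(): the state, without advancing time (a new reading comes with each control period).
- env.grab_frame(name): name is "scene" or "top"; returns (picture, depth): 480x640x3 uint8, blue, green, red; 480x640 float32, mm along the optical axis (not along the pixel's ray), 0 where there is no reading.
- env.camera_model(name): a dict with "fx", "fy", "cx", "cy" (pixels), "eye" and "rotation" of the camera in the world. Camera axes: x right, y down, z forward; pixel columns grow to the right and rows downward; lengths in mm; the calibration is good to about 2 mm. A picture is of the moment at which its call begins. camera_model takes no time and is no camera call.
- env.job_done(): hands the job in; it is judged then, once.
Trained networks look in the newest picture that a camera, given by its name, has taken for a name from the list of things; names that differ only in an ending like _2 or _b are one class to them, and where a whole thing is asked for, a point or a joint stands for the part that bears it (a point fixed in the world has none). Each returns a list of dicts, best first, with "score" (0 to 1); they miss things now and then, are a little off and sometimes report something else, mostly with a low value. They report only what shows in the picture. A call takes as long as a camera call.
- env.boxes_of(camera, target): "bbox" ([left, top, right, bottom] in pixels, round what is visible of it).
- env.pinpoint(camera, target): "location" ([column, row] in pixels: a listed point, or the origin of a listed thing).
The state is a dict: "time_s": time; "qpos": joint angles; "qvel": joint speeds; "effort": joint torques, N m; "ee_pos": TCP position; "ee_rot": TCP orientation; "force": force on the tool from outside, world axes, zero at the start; "torque": the same for the moment, N m; "gripper_width": finger opening in mm; "gripper_force": force on a finger pad.
Only numpy, scipy, OpenCV 4.12 (cv2) and the standard library are available. Lean on these libraries where they do the work, as an engineer would, in place of code of your own. Each camera call takes 0.05 s, during which the arm holds its last target. There are 200 camera calls.

## Task

Loosen the blue knurled locking ring of the steel filter holder: roll it round anticlockwise (seen from above) with a fingertip against its rim, gripping nothing, until the white dot on the ring has come round to the red pointer for the second time. Stop there with dot and pointer lined up and take the finger away; much further and the ring would run off its thread. Leave everything else on the bench where it is.

Things in the scene. Friction and masses are not known exactly. Their poses are not given: they have to be found in the camera images.
- filter_holder: Steel filter holder bolted to the bench, immovable. Origin: centre of its underside, on the ring's upright axis; z up. Foot 100 mm across; outlet nozzle at 18 mm height reaches 68 mm from the axis at the back (+x). Inside the ring stands a fixed steel dome 76 mm across, 74 mm high, with a thin inlet nozzle on top up to 91 mm. Red pointer on the dome towards its own -x.
- ring_centre (a point): Centre of the blue ring's top, on its axis, 63 mm above the bench when tight. Ring 113 mm across over its 48 upright ribs (1.9 mm proud), too wide to grip. Its rim reaches 23 mm down from this point, the ribs from 2.5 to 20.5 mm below it. A fingertip pressed inwards on the rim with some 5 N and moved round the axis carries the ring along.
- lock_ring (a joint): Turn of the blue ring, rad. 0 = tight, white dot at the red pointer; grows as it is loosened (anticlockwise from above), rising 2 mm per turn. Starts between 0.7 and 2.8; the dot is at the pointer for the first time at 6.28, for the second at 12.57. Stops at 0 and 18. About 1.5 N along the rim turns it against friction (0.08 N m); no spring, it stays where it is left.
- ring_dot (a point): White dot, 11 mm across, on the flat top of the blue ring, 46 mm from the axis, 64 mm above the bench when tight. This point is its centre and turns with the ring.
- pointer_tip (a point): Tip of the red arrow on the fixed dome, 38 mm from the axis, 72 mm high; it points outwards to the ring.
- petri_amber: Petri dish with amber filling, 60 mm across, 14 mm high, loose, beside the filter holder. Origin: centre of underside. Leave alone.
- petri_red: Petri dish with red filling, 60 mm across, 14 mm high, loose. Origin: centre of underside. Leave alone.
- water_bottle: Small bottle with a red cap, 46 mm across, 88 mm high, loose. Origin: centre of underside. Leave alone.
- tape_roll: Roll of cream marking tape lying flat, 65 mm across, 19 mm high, loose. Origin: centre of underside. Leave alone.
- tip_box: Dark blue box with yellow pipette tips and a clear lid, 88 x 123 x 83 mm, loose. Origin: centre of underside. Leave alone.
- marker: Marker pen with a black cap, 134 mm long along its y, 12 mm high, loose, behind the filter holder. Origin: centre of underside. Leave alone.

How it is judged (in metres and radians):
On the way, in this order (a step that is already met when the one before it is completed fails the run):
1. the dot has passed the pointer for the first time, and the fingers are on the holder, rolling it on (value of joint lock_ring between 6.28 and 12.17 rad and contact force between the fingers and filter_holder above 0.3 N), for 0.05 s.
2. the dot comes to the pointer for the second time and rests there (value of joint lock_ring between 12.17 and 12.97 rad), for 0.2 s.
At the end, for the whole second after the job is handed in: The ring stands still at two full turns from tight, the dot within 0.4 rad (23 degrees) of the pointer, and no loose thing lies more than 20 mm from where it was (all of step 2 and velocity of joint lock_ring between -0.05 and 0.05 rad/s and distance of each of petri_amber, petri_red, water_bottle, tape_roll, tip_box, marker from where it was at the start of the episode below 0.02 m); the robot touches nothing.
It fails at once if the ring is unscrewed more than 0.37 of a turn past the second pass (it would run off its thread) (value of joint lock_ring above 14.9 rad).
It fails at once if a loose thing on the bench is lifted, knocked or pushed away (20 mm) (distance of any of petri_amber, petri_red, water_bottle, tape_roll, tip_box, marker from where it was at the start of the episode above 0.02 m).
It also fails if it takes over 70 s, if anything falls off the work surface, if the arm or the gripper's body presses on something with over 40 N, if the wrist force passes 120 N, or if a joint passes its speed limit or range.

## Working session

There is one attempt and no reset: what is moved stays moved. The work goes in short steps, Python scripts to look and compute and a tool call to move; the robot and the scene stay as the last step left them, time stands still between calls to the robot, and variables do not carry over. Pictures are saved under pics/ and viewed, at most 10 in all, crops included, and the job is handed in when it is done.

Besides the shell and the picture viewer there is one more tool, called after "Emit:" by a JSON object that holds its "fn" and its "kwargs". arm_command: Moves the arm, as the interface text tells. Its arguments: {"type":"object","properties":{"motion":{"type":"array"},"jaw":{"type":"number"},"newtons":{"type":"number"}},"required":["motion"]}

```bash
mkdir -p pics; cat > h.py <<'E'
import numpy as np, cv2
from workcell import env
def proj(cam,p):
    m=env.camera_model(cam);R=np.array(m['rotation']);c=R.T@(np.array(p)-np.array(m['eye']))
    return m['fx']*c[0]/c[2]+m['cx'],m['fy']*c[1]/c[2]+m['cy']
def at_z(cam,px,z):
    m=env.camera_model(cam);R=np.array(m['rotation']);e=np.array(m['eye'])
    d=R@np.array([(px[0]-m['cx'])/m['fx'],(px[1]-m['cy'])/m['fy'],1]);return e+d*(z-e[2])/d[2]
E
python3 - <<'E'
from h import *
for c in('scene','top'):
    p,d=env.grab_frame(c);cv2.imwrite(f'pics/{c}0.png',p);m=env.camera_model(c);print(c,m)
    for t,z in(('ring_centre',64),('ring_dot',64.5),('pointer_tip',72),('filter_holder',0),('petri_amber',0),('petri_red',0),('water_bottle',0),('tape_roll',0),('tip_box',0),('marker',0)):
        for r in env.pinpoint(c,t)[:2]: print(t,round(r['score'],2),np.round(r['location'],1),np.round(at_z(c,r['location'],z),1))
s=env.state();print(s['ee_pos'],s['ee_rot'],s['time_s'],s['force'])
E
```

```text
scene {'fx': 459.98614923812937, 'fy': 459.98614923812937, 'cx': 315.8909030971462, 'cy': 233.5061594737394, 'eye': array([162.76945672, 533.54289756, 882.99389841]), 'rotation': array([-140.4343137 ,    0.38177785, -142.69743024])}Traceback (most recent call last):
  File "<stdin>", line 5, in <module>
  File "h.py", line 8, in at_z
    d=R@np.array([(px[0]-m['cx'])/m['fx'],(px[1]-m['cy'])/m['fy'],1]);return e+d*(z-e[2])/d[2]
                                                                                          ~^^^
IndexError: invalid index to scalar variable.
```

View pics/scene0.png

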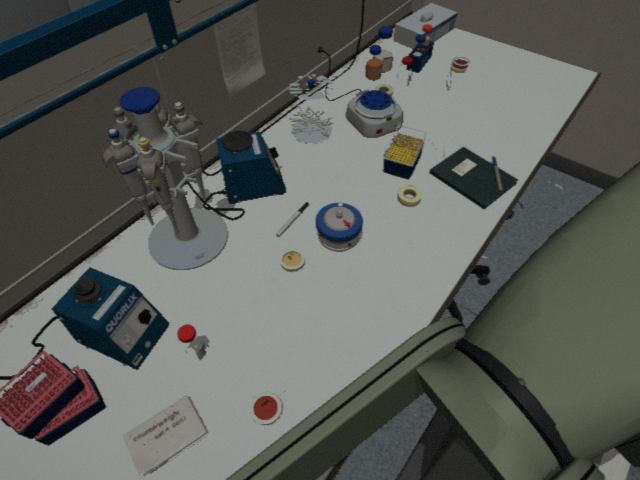

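The scene view shows the blue ring at about (340,225), with the amber dish at (292,261), the marker at (293,219), the tape at (409,195) and the tip box at (404,153). The camera rotation is given as roll, pitch, yaw in degrees, so I'll fix the helper.

```bash
cat > h.py <<'E'
import numpy as np, cv2
from scipy.spatial.transform import Rotation as Ro
from workcell import env
def cm(cam):
    m=env.camera_model(cam);return m,Ro.from_euler('xyz',m['rotation'],degrees=True).as_matrix(),np.array(m['eye'])
def proj(cam,p):
    m,R,e=cm(cam);c=R.T@(np.array(p)-e)
    return np.array([m['fx']*c[0]/c[2]+m['cx'],m['fy']*c[1]/c[2]+m['cy']])
def at_z(cam,px,z):
    m,R,e=cm(cam)
    d=R@np.array([(px[0]-m['cx'])/m['fx'],(px[1]-m['cy'])/m['fy'],1]);return e+d*(z-e[2])/d[2]
E
python3 - <<'E'
from h import *
print(env.camera_model('top'))
for c in('scene','top'):
    p,d=env.grab_frame(c);cv2.imwrite(f'pics/{c}1.png',p)
    for t,z in(('ring_centre',64),('ring_dot',64.5),('pointer_tip',72),('filter_holder',0),('petri_amber',0),('petri_red',0),('water_bottle',0),('tape_roll',0),('tip_box',0),('marker',0)):
        for r in env.pinpoint(c,t)[:1]: print(t,round(r['score'],2),np.round(r['location'],1),np.round(at_z(c,r['location'],z),1))
s=env.state();print(s['ee_pos'],s['ee_rot'],s['time_s'],s['force'])
E
```

```text
{'fx': 611.5746119743252, 'fy': 611.5746119743252, 'cx': 318.69389041205255, 'cy': 242.0739022100113, 'eye': array([ 295.02031404,  -26.64552121, 1623.76970293]), 'rotation': array([-170.49960483,   -0.17570111,  -89.85691665])}
ring_centre 0.74 [339.4 217.7] [562.1 -73.8  64. ]
ring_dot 0.88 [339.9 205.1] [ 584.6 -107.5   64.5]
pointer_tip 0.63 [349.2 227.1] [523.3 -57.8  72. ]
filter_holder 0.83 [335.6 233.8] [569.9 -72.    0. ]
petri_amber 0.6 [293.3 261.9] [599.5  58.4   0. ]
petri_red 0.69 [262.3 406.3] [432.7 357.2   0. ]
tape_roll 0.78 [405.5 195.5] [ 498.4 -291.7    0. ]
tip_box 0.84 [402.1 165.8] [ 565.4 -387.7    0. ]
marker 0.68 [293.2 218.8] [685.6 -47.1   0. ]
ring_centre 0.74 [334.4 234.5] [576.1 -71.4  64. ]
ring_dot 0.91 [351.5 231.5] [ 584.  -115.8   64.5]
pointer_tip 0.98 [330.7 251.4] [530.5 -61.6  72. ]
filter_holder 0.94 [332.7 241.8] [567.6 -68.7   0. ]
petri_amber 0.6 [284.8 226.6] [608.9  60.8   0. ]
petri_red 0.94 [170.5 295.9] [420.9 361.5   0. ]
water_bottle 0.63 [177.4 227.8] [604.7 350.7   0. ]
tape_roll 0.67 [417.3 273.1] [ 483.6 -294.5    0. ]
tip_box 0.59 [454.5 233.8] [ 590.5 -397.6    0. ]
marker 0.49 [321.6 198.5] [687.2 -38.6   0. ]
[188.95045562 543.09052614 227.98034156] [1.79993916e+02 1.25954767e-03 1.60816216e+02] 1.2 [-0.7147239   0.45908521 -0.03223345]
```

View pics/top1.png

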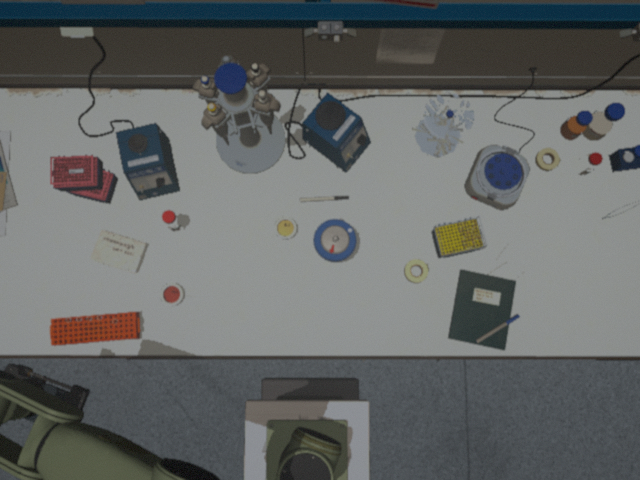

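The top view shows the ring centred near (335,240), with the dot at its right (351,231) and the pointer at its lower left (331,251). Nothing near the ring stands high enough to get in the way. I'll fit the ring centre and the angle more closely, then plan the approach.

```bash
cat >> h.py <<'E'
def mask(cam,p,c0):
    h=cv2.cvtColor(p,cv2.COLOR_BGR2HSV);m=cv2.inRange(h,(100,110,50),(125,255,255))
    roi=np.zeros_like(m);cv2.circle(roi,tuple(int(v) for v in proj(cam,[*c0,50])),50 if cam=='scene' else 30,255,-1)
    return m&roi
def sil(cam,c,s=8,z=(41,64)):
    a=np.linspace(0,2*np.pi,90);P=[proj(cam,[c[0]+55.8*np.cos(t),c[1]+55.8*np.sin(t),q]) for t in a for q in z]
    return cv2.convexHull((np.array(P)).astype(np.float32)).reshape(-1,2)
def fit(cam,p,c0):
    from scipy.optimize import minimize
    m=mask(cam,p,c0);cs=cv2.findContours(m,cv2.RETR_EXTERNAL,cv2.CHAIN_APPROX_NONE)[0];k=max(cs,key=cv2.contourArea)
    k=cv2.convexHull(k).reshape(-1,2).astype(float)
    f=lambda c:np.mean([abs(cv2.pointPolygonTest(sil(cam,c).reshape(-1,1,2),tuple(q),True)-.4)for q in k])
    r=minimize(f,c0,method='Nelder-Mead',options=dict(xatol=.1,fatol=1e-3,initial_simplex=[c0,[c0[0]+5,c0[1]],[c0[0],c0[1]+5]]));return r.x,r.fun
E
python3 - <<'E'
from h import *
for c in('scene','top'):
    p,d=env.grab_frame(c);x,f=fit(c,p,[571,-71]);print(c,x,f)
    a={}
    for t,z in(('ring_dot',64.7),('pointer_tip',72)):
        w=at_z(c,env.pinpoint(c,t)[0]['location'],z)[:2]-x;a[t]=np.degrees(np.arctan2(w[1],w[0]));print(t,a[t],np.hypot(*w))
    print('theta',np.radians((a['ring_dot']-a['pointer_tip'])%360))
E
```

```text
Traceback (most recent call last):
  File "h.py", line 24, in fit
    r=minimize(f,c0,method='Nelder-Mead',options=dict(xatol=.1,fatol=1e-3,initial_simplex=[c0,[c0[0]+5,c0[1]],[c0[0],c0[1]+5]]));return r.x,r.fun
  File "h.py", line 23, in <lambda>
    f=lambda c:np.mean([abs(cv2.pointPolygonTest(sil(cam,c).reshape(-1,1,2),tuple(q),True)-.4)for q in k])
                                                 ~~~^^^^^^^
  File "h.py", line 17, in sil
    a=np.linspace(0,2*np.pi,90);P=[proj(cam,[c[0]+55.8*np.cos(t),c[1]+55.8*np.sin(t),q]) for t in a for q in z]
                                   ~~~~^^^^^^^^^^^^^^^^^^^^^^^^^^^^^^^^^^^^^^^^^^^^^^^^^
  File "h.py", line 7, in proj
    m,R,e=cm(cam);c=R.T@(np.array(p)-e)
          ~~^^^^^
  File "h.py", line 5, in cm
    m=env.camera_model(cam);return m,Ro.from_euler('xyz',m['rotation'],degrees=True).as_matrix(),np.array(m['eye'])
ValueError: time passes only in moves, steps and waits
```

Emit:
{"fn": "arm_command", "kwargs": {"motion": [{"offset": [-0.03, -0.03, 0], "spin": 0}, {"offset": [-0.041, -0.041, 0], "spin": 0}, {"offset": [-0.041, -0.041, 0], "spin": 0}, {"offset": [-0.041, -0.041, 0], "spin": 0}, {"offset": [-0.041, -0.041, 0], "spin": 0}], "jaw": 0}}

```text
time_s: 1.88
ee_pos: [309.0, 294.5, 228.2]
ee_rot: [180.0, 0.0, 160.9]
force: [1.3, 0.1, -0.2]
gripper_width: 44.0
gripper_force: 0.0
```

```bash
sed -i 's/^def cm(cam):/from functools import cache\n@cache\ndef cm(cam):/' h.py
python3 - <<'E'
from h import *
for c in('scene','top'):
    p,d=env.grab_frame(c);x,f=fit(c,p,[571,-71]);print(c,x,f)
    a={}
    for t,z in(('ring_dot',64.7),('pointer_tip',72)):
        r=env.pinpoint(c,t)
        if not r: continue
        w=at_z(c,r[0]['location'],z)[:2]-x;a[t]=np.degrees(np.arctan2(w[1],w[0]));print(t,a[t],np.hypot(*w))
    if len(a)==2: print('theta',np.radians((a['ring_dot']-a['pointer_tip'])%360))
s=env.state();print(s['ee_pos'],s['ee_rot'],s['qpos'],s['gripper_width'],s['time_s'])
# plan: to 115 mm out at az 160, spin to yaw -20
c=np.array([569,-71]);tgt=c+115*np.array([np.cos(np.radians(160)),np.sin(np.radians(160))])
yaw=s['ee_rot'][2];d=(tgt-s['ee_pos'][:2])/8;dz=s['ee_pos'][2]-110
n=18;dy=(-20-yaw)/n
for i in range(8):
    y=np.radians(yaw+i*dy);print(i,d@[np.cos(y),np.sin(y)],d@[np.sin(y),-np.cos(y)],dy*-np.pi/180,dz)
E
```

```text
Traceback (most recent call last):
  File "h.py", line 23, in fit
    m=mask(cam,p,c0);cs=cv2.findContours(m,cv2.RETR_EXTERNAL,cv2.CHAIN_APPROX_NONE)[0];k=max(cs,key=cv2.contourArea)
                                                                                         ~~~^^^^^^^^^^^^^^^^^^^^^^^^
ValueError: max() iterable argument is empty
```

```bash

python3 - <<'E'
from h import *
for c in('scene','top'):
    p=cv2.imread(f'pics/{c}1.png');x,f=fit(c,p,[571,-71]);print(c,x,f)
    L={'scene':((339.9,205.1),(349.2,227.1)),'top':((351.5,231.5),(330.7,251.4))}[c]
    a=[]
    for l,z in zip(L,(64.7,72)):
        w=at_z(c,l,z)[:2]-x;a.append(np.degrees(np.arctan2(w[1],w[0])));print(a[-1],np.hypot(*w))
    print('theta',np.radians((a[0]-a[1])%360))
s=env.state();print(s['ee_pos'],s['ee_rot'],s['qpos'],s['gripper_width'],s['time_s'])
c=np.array([570,-71]);tgt=c+115*np.array([np.cos(np.radians(160)),np.sin(np.radians(160))])
yaw=s['ee_rot'][2];d=(tgt-s['ee_pos'][:2])/8
n=18;dy=(-20-yaw)/n
for i in range(8):
    y=np.radians(yaw+i*dy);print(i,np.round([d@[np.cos(y),np.sin(y)],d@[np.sin(y),-np.cos(y)],dy*-np.pi/180],3))
E
```

```text
scene [560.08247292 -67.69378012] 1.0615077523550602
-58.34424225206579 46.577932725949836
165.0097271350564 38.086535304466516
theta 2.3849231439756826
top [560.7764349  -74.87591839] 1.3652068155378003
-60.408484353662764 47.017599058190854
156.33224926805104 33.004692100005336
theta 2.5003458822927063
[310.68673042 288.6849845  228.05520797] [-179.73613229    0.22575819  160.65262443] [ 41.59086836   4.64205485 107.49039273  -0.35109886  67.98891227
 -28.92930418] 39.88812385327295 1.925
0 [-31.105 -31.519   0.175]
1 [-36.122 -25.616   0.175]
2 [-40.033 -18.929   0.175]
3 [-42.719 -11.663   0.175]
4 [-44.098  -4.04    0.175]
5 [-44.127   3.707   0.175]
6 [-42.806  11.341   0.175]
7 [-40.175  18.627   0.175]
```

Emit:
{"fn": "arm_command", "kwargs": {"motion": [{"offset": [-0.03, -0.031, 0], "spin": 0.175}, {"offset": [-0.035, -0.026, 0], "spin": 0.175}, {"offset": [-0.039, -0.019, 0], "spin": 0.175}, {"offset": [-0.041, -0.012, 0], "spin": 0.175}, {"offset": [-0.042, -0.004, 0], "spin": 0.175}]}}

```text
time_s: 2.55
ee_pos: [398.8, 99.7, 228.2]
ee_rot: [179.9, -0.0, 110.3]
force: [0.6, 0.1, 0.4]
gripper_width: 0.4
gripper_force: 0.0
```

Emit:
{"fn": "arm_command", "kwargs": {"motion": [{"offset": [-0.042, 0.004, 0], "spin": 0.175}, {"offset": [-0.042, 0.011, 0], "spin": 0.175}, {"offset": [-0.039, 0.018, 0], "spin": 0.175}, {"offset": [0, 0, 0.01], "spin": 0.175}, {"offset": [0, 0, 0.03], "spin": 0.175}]}}

```text
time_s: 3.18
ee_pos: [455.5, -15.7, 188.7]
ee_rot: [179.8, -0.1, 60.1]
force: [0.8, 0.1, -1.2]
gripper_width: 0.6
gripper_force: 0.0
```

Emit:
{"fn": "arm_command", "kwargs": {"motion": [{"offset": [0, 0, 0.03], "spin": 0.175}, {"offset": [0, 0, 0.03], "spin": 0.175}, {"offset": [0, 0, 0.02], "spin": 0.175}, {"offset": [0, 0, 0], "spin": 0.175}, {"offset": [0, 0, 0], "spin": 0.175}]}}

```text
time_s: 3.8
ee_pos: [453.9, -14.9, 107.6]
ee_rot: [-180.0, 0.0, 10.1]
force: [0.3, -0.4, 0.4]
gripper_width: 0.5
gripper_force: 0.0
```

Emit:
{"fn": "arm_command", "kwargs": {"motion": [{"offset": [0, 0, 0], "spin": 0.175}, {"offset": [0, 0, 0], "spin": 0.175}, {"offset": [0, 0, 0], "spin": 0.175}, {"offset": [0, 0, 0], "spin": 0}]}}

```text
time_s: 4.3
ee_pos: [454.1, -15.0, 108.0]
ee_rot: [-180.0, -0.0, -19.5]
force: [-0.1, -0.5, 0.0]
gripper_width: 0.1
gripper_force: 0.0
```

Emit:
{"fn": "arm_command", "kwargs": {"motion": [{"offset": [0, 0.008, 0.023], "spin": 0}, {"offset": [0, 0.009, 0.023], "spin": 0}, {"offset": [0.015, 0, 0], "spin": 0}, {"offset": [0.015, 0, 0], "spin": 0}, {"offset": [0, 0, 0], "spin": 0}]}}

```text
time_s: 4.92
ee_pos: [479.3, -41.6, 63.0]
ee_rot: [-179.9, -0.2, -19.6]
force: [-0.8, -0.4, 1.2]
gripper_width: 0.6
gripper_force: 0.0
```

Emit:
{"fn": "arm_command", "kwargs": {"motion": [{"offset": [0.003, 0, 0], "spin": 0}, {"offset": [0.003, 0, 0], "spin": 0}, {"offset": [0.003, 0, 0], "spin": 0}, {"offset": [0.002, 0, 0], "spin": 0}, {"offset": [0, 0, 0], "spin": 0}]}}

```text
time_s: 5.55
ee_pos: [486.8, -45.0, 61.9]
ee_rot: [-180.0, 0.0, -19.7]
force: [-0.0, -0.8, 0.8]
gripper_width: 0.5
gripper_force: 0.0
```

```bash
python3 - <<'E'
from h import *
p,_=env.grab_frame('top');cv2.imwrite('pics/t2.png',cv2.resize(p[190:290,270:400],None,fx=5,fy=5,interpolation=3));s=env.state();print(s['force'],s['ee_pos'])
E
```

```text
[ 0.27830296  0.40264815 -0.02267754] [486.71586379 -44.9434347   61.91011147]
```

View pics/t2.png

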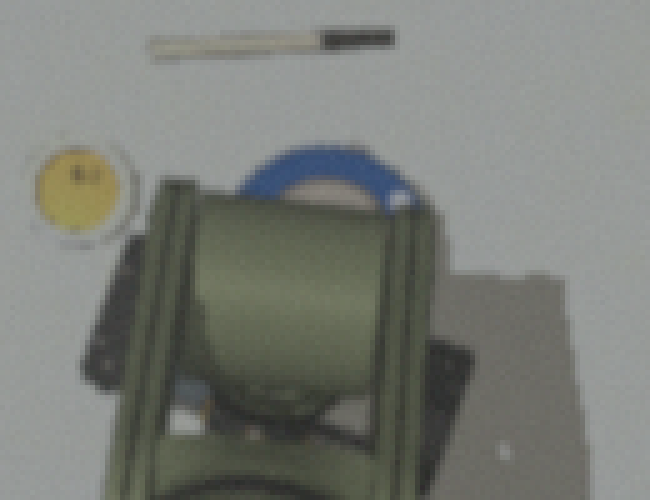

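The arm covers most of the ring, with the dot just visible at crop (400,198). There is no contact yet, so I'll keep creeping in.

Emit:
{"fn": "arm_command", "kwargs": {"motion": [{"offset": [0.001, 0, 0], "spin": 0}, {"offset": [0.001, 0, 0], "spin": 0}, {"offset": [0.001, 0, 0], "spin": 0}, {"offset": [0.001, 0, 0], "spin": 0}, {"offset": [0, 0, 0], "spin": 0}]}}

```text
time_s: 6.22
ee_pos: [490.6, -46.3, 61.9]
ee_rot: [-180.0, 0.0, -19.7]
force: [0.2, -0.4, -0.4]
gripper_width: 0.5
gripper_force: 0.0
```

Emit:
{"fn": "arm_command", "kwargs": {"motion": [{"offset": [0.001, 0, 0], "spin": 0}, {"offset": [0.001, 0, 0], "spin": 0}, {"offset": [0, 0, 0], "spin": 0}]}}

```text
time_s: 6.6
ee_pos: [491.6, -46.7, 61.8]
ee_rot: [180.0, 0.1, -19.7]
force: [-2.1, 2.5, 2.5]
gripper_width: 0.5
gripper_force: 1.4
```

Emit:
{"fn": "arm_command", "kwargs": {"motion": [{"offset": [0.001, 0, 0], "spin": 0}, {"offset": [0.001, 0, 0], "spin": 0}, {"offset": [0.001, 0, 0], "spin": 0}, {"offset": [0, 0, 0], "spin": 0}]}}

```text
time_s: 7.1
ee_pos: [491.8, -46.9, 61.5]
ee_rot: [180.0, 0.5, -19.7]
force: [-8.9, 3.9, 6.5]
gripper_width: 0.8
gripper_force: 4.6
```

Emit:
{"fn": "arm_command", "kwargs": {"motion": [{"offset": [0.0007, 0.0101, 0], "spin": -0.14}, {"offset": [0.0007, 0.0101, 0], "spin": -0.14}]}}

```text
time_s: 7.35
ee_pos: [487.8, -67.1, 61.5]
ee_rot: [-179.9, 0.4, -3.3]
force: [-7.0, 2.9, 5.8]
gripper_width: 0.2
gripper_force: 3.7
```

Emit:
{"fn": "arm_command", "kwargs": {"motion": [{"offset": [0.0009, 0.0114, 0], "spin": -0.157}, {"offset": [0.0009, 0.0114, 0], "spin": -0.157}, {"offset": [0.0009, 0.0114, 0], "spin": -0.157}, {"offset": [0.0009, 0.0114, 0], "spin": -0.157}]}}

```text
time_s: 7.85
ee_pos: [500.1, -112.0, 61.6]
ee_rot: [-179.9, 0.2, 32.7]
force: [-4.1, -1.1, 2.2]
gripper_width: 0.5
gripper_force: 2.1
```

```bash
cat >> h.py <<'E'
def look(n,save=False):
    for c in('scene','top'):
        p,_=env.grab_frame(c);r=env.pinpoint(c,'ring_dot')
        if save: cv2.imwrite(f'pics/{n}_{c}.png',p)
        for q in r[:1]:
            w=at_z(c,q['location'],66)[:2]-[561,-71];a=np.degrees(np.arctan2(w[1],w[0]));print(c,round(q['score'],2),np.round(q['location'],1),'az',round(a,1),'r',round(np.hypot(*w),1),'theta%2pi',round(((a-161)%360)/57.2958,2))
    s=env.state();print(np.round(s['ee_pos'],1),np.round(s['ee_rot'],1),np.round(s['force'],1),np.round(s['qpos'],1),s['time_s'])
E
python3 -c "
from h import *
look('a')"
```

```text
scene 0.8 [325.4 211.9] az 5.6 r 37.9 theta%2pi 3.57
top 0.75 [336.3 224.7] az -7.5 r 40.9 theta%2pi 3.34
[ 500.7 -112.8   61.6] [-180.     0.2   32.4] [-4.8 -3.8  1.3] [-13.9  22.6 110.6  -0.2  47.   43.8] 8.05
```

Emit:
{"fn": "arm_command", "kwargs": {"motion": [{"offset": [0.0016, 0.0126, 0], "spin": -0.1745}, {"offset": [0.0014, 0.0126, 0], "spin": -0.1745}, {"offset": [0.0012, 0.0126, 0], "spin": -0.1745}, {"offset": [0.0012, 0.0126, 0], "spin": -0.1745}]}}

```text
time_s: 8.55
ee_pos: [542.1, -142.1, 61.7]
ee_rot: [-180.0, 0.1, 72.7]
force: [-3.1, -0.4, 0.5]
gripper_width: 0.7
gripper_force: 0.8
```

Emit:
{"fn": "arm_command", "kwargs": {"motion": [{"offset": [0.0012, 0.0126, 0], "spin": -0.1745}, {"offset": [0.0012, 0.0126, 0], "spin": -0.1745}, {"offset": [0.0012, 0.0126, 0], "spin": -0.1745}, {"offset": [0.0012, 0.0126, 0], "spin": -0.1745}]}}

```text
time_s: 9.05
ee_pos: [593.4, -139.2, 62.0]
ee_rot: [179.9, 0.1, 112.7]
force: [-0.0, -0.3, 1.1]
gripper_width: 0.4
gripper_force: 0.0
```

Emit:
{"fn": "arm_command", "kwargs": {"motion": [{"offset": [0.002, -0.0036, 0], "spin": 0}, {"offset": [0.001, 0, 0], "spin": 0}, {"offset": [0.001, 0, 0], "spin": 0}, {"offset": [0.001, 0, 0], "spin": 0}, {"offset": [0, 0, 0], "spin": 0}]}}

```text
time_s: 9.68
ee_pos: [588.7, -138.6, 62.7]
ee_rot: [179.8, 0.4, 112.3]
force: [4.6, -9.0, -2.4]
gripper_width: 0.7
gripper_force: 4.9
```

```bash
python3 -c "
from h import *
look('b')"
```

```text
scene 0.6 [317.4 222.4] az 51.8 r 53.2 theta%2pi 4.38
top 0.54 [322.8 227.8] az 42.6 r 43.8 theta%2pi 4.22
[ 588.7 -138.5   62.7] [179.8   0.4 112.3] [ 3.5 -8.3 -3.4] [-14.2  29.   98.5  -0.3  52.1 -36.3] 9.875
```

Emit:
{"fn": "arm_command", "kwargs": {"motion": [{"offset": [0.0012, 0.0126, 0], "spin": -0.1745}, {"offset": [0.0012, 0.0126, 0], "spin": -0.1745}, {"offset": [0.0012, 0.0126, 0], "spin": -0.1745}]}}

```text
time_s: 10.25
ee_pos: [619.1, -115.2, 62.8]
ee_rot: [180.0, 0.5, 142.6]
force: [5.3, -6.6, -2.7]
gripper_width: 0.8
gripper_force: 3.9
```

Emit:
{"fn": "arm_command", "kwargs": {"motion": [{"offset": [0.0012, 0.0126, 0], "spin": -0.1745}, {"offset": [0.0012, 0.0126, 0], "spin": -0.1745}, {"offset": [0.0012, 0.0126, 0], "spin": -0.1745}]}}

```text
time_s: 10.62
ee_pos: [633.8, -78.9, 62.8]
ee_rot: [-179.9, 0.5, 172.5]
force: [5.9, -2.4, -1.3]
gripper_width: 0.5
gripper_force: 3.0
```

```bash
python3 -c "
from h import *
look('b')"
```

```text
scene 0.59 [330.2 233.6] az 102.4 r 52.5 theta%2pi 5.26
[633.9 -77.6  62.9] [180.    0.5 172.2] [ 7.5  0.9 -2.4] [ -8.   31.5  93.6   0.1  54.4 -90.3] 10.825
```

Emit:
{"fn": "arm_command", "kwargs": {"motion": [{"offset": [0.0012, 0.012, 0], "spin": -0.1745}, {"offset": [0.0013, 0.012, 0], "spin": -0.1745}, {"offset": [0.0013, 0.0122, 0], "spin": -0.1745}, {"offset": [0.0013, 0.0122, 0], "spin": -0.1745}]}}

```text
time_s: 11.32
ee_pos: [622.3, -30.7, 62.9]
ee_rot: [-179.8, 0.4, -147.5]
force: [6.1, 1.2, -0.5]
gripper_width: 0.6
gripper_force: 2.5
```

Emit:
{"fn": "arm_command", "kwargs": {"motion": [{"offset": [-0.01, 0, 0], "spin": 0}, {"offset": [-0.02, 0, 0], "spin": 0}]}}

```text
time_s: 11.58
ee_pos: [644.2, -15.4, 61.9]
ee_rot: [179.9, -0.1, -148.0]
force: [0.1, -0.2, -0.9]
gripper_width: 0.5
gripper_force: 0.0
```

```bash
python3 -c "
from h import *
look('c',1)
p=np.hstack([cv2.resize(cv2.imread(f'pics/c_{c}.png')[a:a+100,b:b+100],(400,400),interpolation=3) for c,a,b in(('scene',180,290),('top',190,290))]);cv2.imwrite('pics/c.png',p)"
```

```text
scene 0.59 [343.4 234.6] az 136.5 r 51.4 theta%2pi 5.85
[644.2 -15.4  61.5] [ 1.799e+02 -1.000e-01 -1.478e+02] [-0.3  0.5 -0.4] [  -2.4   32.3   92.3   -0.    55.5 -124.6] 11.775
```

View pics/c.png

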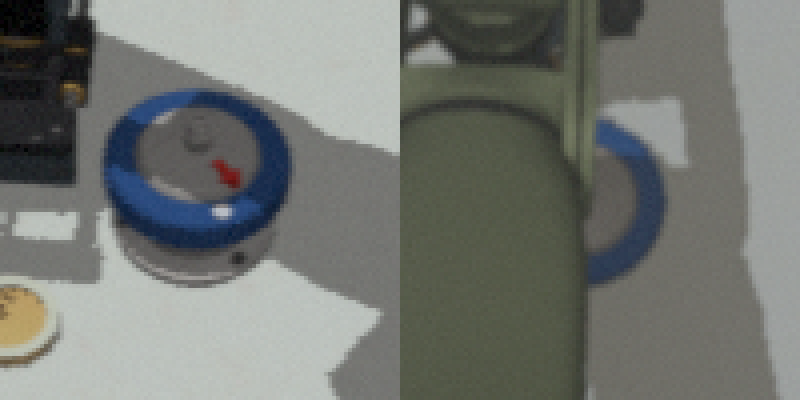

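The left half shows the dot at (222,211), about 30° short of the pointer, so theta is about 5.8. Next I'll spin the tool back in clear air for the second stroke, which will use the opposite finger face.

Emit:
{"fn": "arm_command", "kwargs": {"motion": [{"offset": [0, 0, 0], "spin": 0.182}, {"offset": [0, 0, 0], "spin": 0.182}, {"offset": [0, 0, 0], "spin": 0.182}, {"offset": [0, 0, 0], "spin": 0.182}, {"offset": [0, 0, 0], "spin": 0.182}]}}

```text
time_s: 12.4
ee_pos: [643.8, -15.8, 61.7]
ee_rot: [-180.0, -0.1, 159.7]
force: [0.7, 0.4, 0.2]
gripper_width: 0.5
gripper_force: 0.0
```

Emit:
{"fn": "arm_command", "kwargs": {"motion": [{"offset": [0, 0, 0], "spin": 0.182}, {"offset": [0, 0, 0], "spin": 0.182}, {"offset": [0, 0, 0], "spin": 0.182}, {"offset": [0, 0, 0], "spin": 0.182}, {"offset": [0, 0, 0], "spin": 0.182}]}}

```text
time_s: 13.02
ee_pos: [643.8, -15.8, 61.7]
ee_rot: [-179.9, -0.0, 107.6]
force: [0.3, 0.9, 0.4]
gripper_width: 0.2
gripper_force: 0.0
```

Emit:
{"fn": "arm_command", "kwargs": {"motion": [{"offset": [0, 0, 0], "spin": 0.182}, {"offset": [0, 0, 0], "spin": 0.182}, {"offset": [0, 0, 0], "spin": 0.182}, {"offset": [0, 0, 0], "spin": 0.182}, {"offset": [0, 0, 0], "spin": 0.182}]}}

```text
time_s: 13.65
ee_pos: [643.8, -15.8, 61.8]
ee_rot: [-179.9, 0.1, 55.4]
force: [-0.6, 0.4, -0.6]
gripper_width: 0.1
gripper_force: 0.0
```

Emit:
{"fn": "arm_command", "kwargs": {"motion": [{"offset": [0, 0, 0], "spin": 0.182}, {"offset": [0, 0, 0], "spin": 0.182}, {"offset": [-0.0016, 0.018, 0], "spin": 0.182}, {"offset": [-0.0016, 0.018, 0], "spin": 0.182}, {"offset": [-0.0016, 0.018, 0], "spin": 0.182}]}}

```text
time_s: 14.28
ee_pos: [662.0, -66.7, 61.7]
ee_rot: [-180.0, 0.1, 3.3]
force: [0.3, -0.6, 0.3]
gripper_width: 0.5
gripper_force: 0.0
```

```bash
cat >> h.py <<'E'
def rel():
    s=env.state();y=np.radians(s['ee_rot'][2]);d=np.array([561,-71])-s['ee_pos'][:2]
    print('centre in tool x,y',np.round([d@[np.cos(y),np.sin(y)],d@[np.sin(y),-np.cos(y)]],1),'yaw',round(s['ee_rot'][2],1),'z',round(s['ee_pos'][2],1),'q6',round(s['qpos'][5],1))
E
python3 -c "
from h import *
rel();look('d')"
```

```text
centre in tool x,y [-101.1   -1.5] yaw 3.3 z 61.7 q6 80.0
scene 0.63 [342.6 232.2] az 135.9 r 44.1 theta%2pi 5.85
[662.  -65.9  61.7] [-1.8e+02  1.0e-01  3.8e+00] [0.3 0.1 0.2] [-6.7 33.9 89.2  0.  57.1 79.5] 14.475
```

Emit:
{"fn": "arm_command", "kwargs": {"motion": [{"offset": [-0.01, -0.001, -0.001], "spin": 0}, {"offset": [-0.01, 0, 0], "spin": 0}, {"offset": [-0.004, 0, 0], "spin": 0}, {"offset": [-0.002, 0, 0], "spin": 0}, {"offset": [0, 0, 0], "spin": 0}]}}

```text
time_s: 15.1
ee_pos: [636.9, -66.3, 63.0]
ee_rot: [-180.0, -0.0, 3.8]
force: [-0.0, -0.6, -0.3]
gripper_width: 0.5
gripper_force: 0.0
```

Emit:
{"fn": "arm_command", "kwargs": {"motion": [{"offset": [-0.0015, 0, 0], "spin": 0}, {"offset": [-0.001, 0, 0], "spin": 0}, {"offset": [-0.001, 0, 0], "spin": 0}, {"offset": [0, 0, 0], "spin": 0}]}}

```text
time_s: 15.6
ee_pos: [634.3, -66.6, 63.1]
ee_rot: [180.0, -0.1, 3.8]
force: [3.6, 0.1, -0.8]
gripper_width: 0.5
gripper_force: 1.4
```

Light contact now, so I'll press a little more and roll on.

Emit:
{"fn": "arm_command", "kwargs": {"motion": [{"offset": [-0.001, 0, 0], "spin": 0}, {"offset": [-0.001, 0, 0], "spin": 0}, {"offset": [-0.0012, -0.0126, 0], "spin": -0.1745}, {"offset": [-0.0012, -0.0126, 0], "spin": -0.1745}, {"offset": [-0.0012, -0.0126, 0], "spin": -0.1745}]}}

```text
time_s: 16.23
ee_pos: [621.9, -30.4, 63.7]
ee_rot: [179.8, -0.4, 34.1]
force: [5.9, 3.1, -2.2]
gripper_width: 0.7
gripper_force: 3.3
```

```bash
python3 -c "
from h import *
rel();look('d')"
```

```text
centre in tool x,y [-73.2  -0.5] yaw 34.1 z 63.7 q6 52.0
scene 0.83 [354.2 230.1] az 169.3 r 50.4 theta%2pi 0.15
top 0.78 [333.4 260.1] az 177.5 r 52.2 theta%2pi 0.29
[620.9 -29.2  63.5] [-180.    -0.3   33.7] [ 5.3  6.1 -1.7] [-3.9 30.3 95.9  0.2 53.6 52.3] 16.425
```

Emit:
{"fn": "arm_command", "kwargs": {"motion": [{"offset": [-0.0013, -0.0126, 0], "spin": -0.1745}, {"offset": [-0.0013, -0.0126, 0], "spin": -0.1745}, {"offset": [-0.0013, -0.0126, 0], "spin": -0.1745}, {"offset": [-0.0013, -0.0126, 0], "spin": -0.1745}]}}

```text
time_s: 16.92
ee_pos: [579.6, -0.2, 63.5]
ee_rot: [179.9, -0.2, 74.0]
force: [2.7, 6.1, -0.3]
gripper_width: 0.4
gripper_force: 3.4
```

```bash
python3 -c "
from h import *
rel()"
```

```text
centre in tool x,y [-73.2   1.6] yaw 74.0 z 63.5 q6 14.5
```

Emit:
{"fn": "arm_command", "kwargs": {"motion": [{"offset": [-0.0013, -0.0124, 0], "spin": -0.1745}, {"offset": [-0.0013, -0.0124, 0], "spin": -0.1745}, {"offset": [-0.0013, -0.0124, 0], "spin": -0.1745}, {"offset": [-0.0013, -0.0124, 0], "spin": -0.1745}]}}

```text
time_s: 17.42
ee_pos: [528.5, -5.0, 63.3]
ee_rot: [-180.0, -0.2, 114.1]
force: [-0.1, 3.9, 2.7]
gripper_width: 0.5
gripper_force: 1.7
```

```bash
python3 -c "
from h import *
rel();look('e')"
```

```text
centre in tool x,y [-73.5   2.7] yaw 114.1 z 63.3 q6 -26.1
top 0.82 [352.5 245. ] az -105.1 r 48.7 theta%2pi 1.64
[527.7  -5.6  63. ] [-179.8   -0.2  113.5] [-3.7  6.3  4.3] [-1.900e+00  2.360e+01  1.085e+02  1.000e-01  4.820e+01 -2.550e+01] 17.625
```

Emit:
{"fn": "arm_command", "kwargs": {"motion": [{"offset": [-0.0018, -0.0122, 0], "spin": -0.1745}, {"offset": [-0.0014, -0.0124, 0], "spin": -0.1745}, {"offset": [-0.0013, -0.0124, 0], "spin": -0.1745}, {"offset": [-0.0013, -0.0124, 0], "spin": -0.1745}]}}

```text
time_s: 18.12
ee_pos: [493.8, -41.0, 62.8]
ee_rot: [-180.0, -0.2, 153.9]
force: [-2.6, 2.4, 1.9]
gripper_width: 0.8
gripper_force: 1.4
```

```bash
python3 -c "
from h import *
rel()"
```

```text
centre in tool x,y [-73.6   2.7] yaw 153.9 z 62.8 q6 -70.0
```

Emit:
{"fn": "arm_command", "kwargs": {"motion": [{"offset": [-0.0025, -0.0122, 0], "spin": -0.1745}, {"offset": [-0.0016, -0.0124, 0], "spin": -0.1745}, {"offset": [-0.0015, -0.0124, 0], "spin": -0.1745}, {"offset": [-0.0014, -0.0124, 0], "spin": -0.1745}, {"offset": [-0.0014, -0.0124, 0], "spin": -0.1745}]}}

```text
time_s: 18.75
ee_pos: [494.4, -102.5, 62.4]
ee_rot: [179.8, -0.3, -156.1]
force: [-3.5, 0.9, 1.7]
gripper_width: 0.4
gripper_force: 1.3
```

Emit:
{"fn": "arm_command", "kwargs": {"motion": [{"offset": [0.01, 0, 0], "spin": 0}, {"offset": [0.02, 0, 0], "spin": 0}]}}

```text
time_s: 19.0
ee_pos: [468.8, -114.5, 62.8]
ee_rot: [-180.0, -0.0, -156.4]
force: [-0.5, 0.0, 0.1]
gripper_width: 0.2
gripper_force: 0.0
```

```bash
python3 -c "
from h import *
rel();look('f',1)"
```

```text
centre in tool x,y [-101.9    3.1] yaw -156.4 z 62.8 q6 -128.6
scene 0.9 [322.9 207.1] az -5.8 r 52.1 theta%2pi 3.37
top 0.79 [338.6 227.1] az -18.3 r 36.1 theta%2pi 3.15
[ 469.  -114.4   63.1] [-180.     0.  -156.4] [ 0.1 -0.2  1.1] [ -15.1   20.1  114.5    0.    45.3 -128.7] 19.2
```

Emit:
{"fn": "arm_command", "kwargs": {"motion": [{"offset": [0, 0, 0], "spin": 0.182}, {"offset": [0, 0, 0], "spin": 0.182}, {"offset": [0, 0, 0], "spin": 0.182}, {"offset": [0, 0, 0], "spin": 0.182}, {"offset": [0, 0, 0], "spin": 0.182}]}}

```text
time_s: 19.82
ee_pos: [470.1, -114.1, 63.1]
ee_rot: [180.0, 0.1, 151.2]
force: [-0.0, 0.2, -1.5]
gripper_width: 0.5
gripper_force: 0.0
```

Emit:
{"fn": "arm_command", "kwargs": {"motion": [{"offset": [0, 0, 0], "spin": 0.182}, {"offset": [0, 0, 0], "spin": 0.182}, {"offset": [0, 0, 0], "spin": 0.182}, {"offset": [0, 0, 0], "spin": 0.182}, {"offset": [0, 0, 0], "spin": 0.182}]}}

```text
time_s: 20.45
ee_pos: [470.1, -114.1, 63.1]
ee_rot: [179.9, 0.0, 99.1]
force: [0.2, 0.3, 0.3]
gripper_width: 0.5
gripper_force: 0.0
```

Emit:
{"fn": "arm_command", "kwargs": {"motion": [{"offset": [0, 0, 0], "spin": 0.182}, {"offset": [0, 0, 0], "spin": 0.182}, {"offset": [0, 0, 0], "spin": 0.182}, {"offset": [0, 0, 0], "spin": 0.182}, {"offset": [0, 0, 0], "spin": 0.182}]}}

```text
time_s: 21.08
ee_pos: [470.0, -114.1, 63.1]
ee_rot: [180.0, -0.0, 46.9]
force: [-0.4, 0.6, 0.6]
gripper_width: 0.7
gripper_force: 0.0
```

Emit:
{"fn": "arm_command", "kwargs": {"motion": [{"offset": [0, 0, 0], "spin": 0.182}, {"offset": [0, 0, 0], "spin": 0.182}, {"offset": [0.01, -0.003, 0], "spin": 0}, {"offset": [0.01, 0, 0], "spin": 0}, {"offset": [0.005, 0, 0], "spin": 0}]}}

```text
time_s: 21.7
ee_pos: [491.7, -100.0, 63.0]
ee_rot: [180.0, -0.0, 26.6]
force: [0.7, -0.5, 0.3]
gripper_width: 0.8
gripper_force: 0.0
```

```bash
python3 -c "
from h import *
rel();look('g')"
```

```text
centre in tool x,y [75.   5.1] yaw 26.6 z 63.0 q6 50.6
scene 0.87 [327.  208.2] az -11.2 r 42.6 theta%2pi 3.28
top 0.54 [339.7 225.5] az -20.2 r 41.0 theta%2pi 3.12
[ 490.5 -100.4   62.8] [-180.     0.    26.5] [0.2 0.1 0.5] [-12.9  21.5 112.2   0.   46.3  50.6] 21.9
```

Emit:
{"fn": "arm_command", "kwargs": {"motion": [{"offset": [0, 0.004, 0], "spin": 0}, {"offset": [0.001, 0, 0], "spin": 0}, {"offset": [0.001, 0, 0], "spin": 0}, {"offset": [0.001, 0, 0], "spin": 0}, {"offset": [0, 0, 0], "spin": 0}]}}

```text
time_s: 22.52
ee_pos: [494.6, -102.9, 62.9]
ee_rot: [-180.0, 0.0, 26.5]
force: [-1.1, -2.1, 0.5]
gripper_width: 0.3
gripper_force: 1.0
```

```bash
python3 -c "
from h import *
rel()"
```

```text
centre in tool x,y [73.6  1. ] yaw 26.5 z 62.9 q6 50.5
```

Emit:
{"fn": "arm_command", "kwargs": {"motion": [{"offset": [0.001, 0, 0], "spin": 0}, {"offset": [0.001, 0, 0], "spin": 0}, {"offset": [0.0014, 0.0126, 0], "spin": -0.1745}, {"offset": [0.0014, 0.0126, 0], "spin": -0.1745}, {"offset": [0.0014, 0.0126, 0], "spin": -0.1745}]}}

```text
time_s: 23.15
ee_pos: [519.6, -131.4, 62.8]
ee_rot: [-179.8, 0.3, 56.9]
force: [-7.6, -7.6, 5.1]
gripper_width: 0.5
gripper_force: 5.5
```

```bash
python3 -c "
from h import *
rel()"
```

```text
centre in tool x,y [73.2  1.7] yaw 56.9 z 62.8 q6 18.0
```

Emit:
{"fn": "arm_command", "kwargs": {"motion": [{"offset": [0.0013, 0.0126, 0], "spin": -0.1745}, {"offset": [0.0013, 0.0126, 0], "spin": -0.1745}, {"offset": [0.0013, 0.0126, 0], "spin": -0.1745}, {"offset": [0.0013, 0.0126, 0], "spin": -0.1745}]}}

```text
time_s: 23.65
ee_pos: [571.7, -143.3, 63.4]
ee_rot: [179.9, 0.3, 96.8]
force: [-1.9, -7.1, 0.5]
gripper_width: 0.7
gripper_force: 3.6
```

```bash
python3 -c "
from h import *
rel();look('h')"
```

```text
centre in tool x,y [73. -2.] yaw 96.8 z 63.4 q6 -21.7
scene 0.62 [319.8 223.3] az 56.7 r 48.6 theta%2pi 4.46
top 0.95 [318.9 231.7] az 61.1 r 45.4 theta%2pi 4.54
[ 573.3 -143.1   63.6] [179.7   0.3  96.5] [ 2.1 -8.9  0.4] [-15.   27.9 100.4  -0.3  51.4 -21.4] 23.85
```

Emit:
{"fn": "arm_command", "kwargs": {"motion": [{"offset": [0.0012, 0.0122, 0], "spin": -0.1745}, {"offset": [0.0012, 0.0124, 0], "spin": -0.1745}, {"offset": [0.0012, 0.0124, 0], "spin": -0.1745}, {"offset": [0.0012, 0.0124, 0], "spin": -0.1745}]}}

```text
time_s: 24.35
ee_pos: [616.0, -119.4, 63.4]
ee_rot: [180.0, 0.2, 136.8]
force: [1.3, -1.3, 0.4]
gripper_width: 0.8
gripper_force: 0.9
```

Emit:
{"fn": "arm_command", "kwargs": {"motion": [{"offset": [0.0013, 0.0124, 0], "spin": -0.1745}, {"offset": [0.0013, 0.0124, 0], "spin": -0.1745}, {"offset": [0.0013, 0.0124, 0], "spin": -0.1745}]}}

```text
time_s: 24.72
ee_pos: [633.0, -85.6, 63.3]
ee_rot: [-180.0, 0.2, 166.8]
force: [1.9, -1.7, -0.5]
gripper_width: 0.2
gripper_force: 0.9
```

```bash
python3 -c "
from h import *
rel();look('i',1)
print(env.pinpoint('scene','pointer_tip')[:1])
p=np.hstack([cv2.resize(cv2.imread(f'pics/i_{c}.png')[a:a+100,b:b+100],(400,400),interpolation=3) for c,a,b in(('scene',180,290),('top',190,290))]);cv2.imwrite('pics/i.png',p)"
```

```text
centre in tool x,y [73.5 -2.2] yaw 166.8 z 63.3 q6 -85.5
scene 0.78 [337.7 234.1] az 121.7 r 49.4 theta%2pi 5.6
[633.1 -85.1  63.4] [179.9   0.2 166.3] [ 4.   1.4 -0.3] [ -8.7  31.6  93.3   0.1  54.9 -85. ] 24.925
[{'location': [351.0, 225.5], 'score': 0.55}]
```

View pics/i.png

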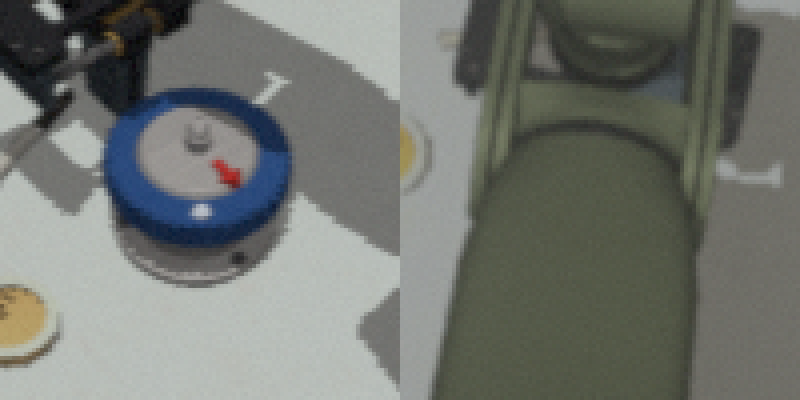

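The dot is at (200,211) in the left half, about 39° short of the pointer at (237,186). I'll do three more rows with a little more pressure.

Emit:
{"fn": "arm_command", "kwargs": {"motion": [{"offset": [0.0025, 0.0122, 0], "spin": -0.1745}, {"offset": [0.0015, 0.0124, 0], "spin": -0.1745}, {"offset": [0.0014, 0.0124, 0], "spin": -0.1745}]}}

```text
time_s: 25.35
ee_pos: [630.9, -48.8, 63.7]
ee_rot: [-179.9, 0.3, -163.4]
force: [5.5, -0.4, 0.2]
gripper_width: 0.1
gripper_force: 2.6
```

```bash
python3 -c "
from h import *
rel();look('j',1)
for th in (-.5,-.25,0,.25):
    a=np.radians(161)+th;print(th,proj('scene',[561+46*np.cos(a),-71+46*np.sin(a),67.8]))
print('tip',proj('scene',[561+38*np.cos(np.radians(161)),-71+38*np.sin(np.radians(161)),72]),env.pinpoint('scene','pointer_tip')[:1])
p=cv2.resize(cv2.imread('pics/j_scene.png')[190:260,300:380],(640,560),interpolation=3);cv2.imwrite('pics/j.png',p)"
```

```text
centre in tool x,y [73.3 -1.3] yaw -163.4 z 63.7 q6 -112.1
scene 0.6 [348.5 229.8] az 156.7 r 41.8 theta%2pi 6.21
[630.4 -47.6  63.6] [ 180.     0.3 -163.7] [6.  2.9 0.2] [-5.400e+00  3.100e+01  9.440e+01  1.000e-01  5.430e+01 -1.118e+02] 25.55
-0.5 [341.55158703 232.45391532]
-0.25 [346.37814511 231.62348776]
0 [350.72370534 229.90204499]
0.25 [354.30412102 227.41169856]
tip [348.76057775 226.54115012] [{'location': [350.1, 228.0], 'score': 0.57}]
```

View pics/j.png

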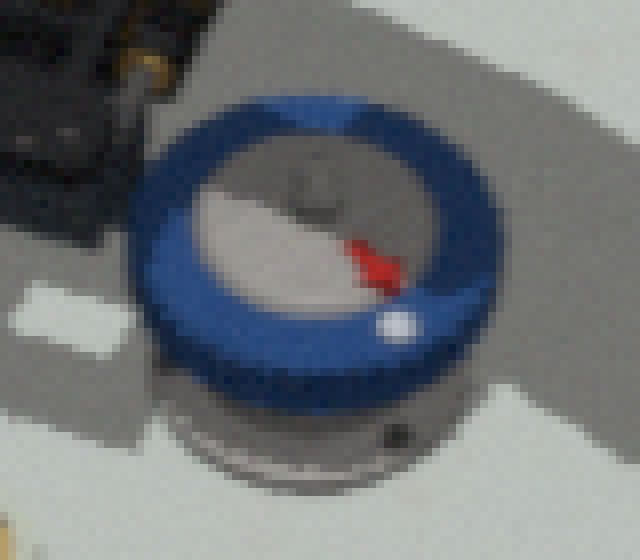

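The dot at crop (398,325) is just below the arrow tip at (398,290), about 5–8° short. One small step more, then away.

Emit:
{"fn": "arm_command", "kwargs": {"motion": [{"offset": [0.0007, 0.0075, 0], "spin": -0.1}, {"offset": [-0.01, 0, 0], "spin": 0}, {"offset": [-0.03, 0, 0], "spin": 0}, {"offset": [0, 0, -0.05], "spin": 0}, {"offset": [0, 0, -0.06], "spin": 0}]}}

```text
time_s: 26.22
ee_pos: [661.2, -26.3, 171.8]
ee_rot: [179.8, -0.4, -158.0]
force: [0.7, -0.2, -0.8]
gripper_width: 0.1
gripper_force: 0.0
```

Emit:
{"fn": "arm_command", "kwargs": {"motion": [{"offset": [-0.03, 0.03, -0.04], "spin": 0}, {"offset": [-0.03, 0.03, 0], "spin": 0}, {"offset": [-0.03, 0.03, 0], "spin": 0}, {"offset": [0, 0, 0], "spin": 0}, {"offset": [0, 0, 0], "spin": 0}]}}

```text
time_s: 26.85
ee_pos: [711.3, 90.3, 212.1]
ee_rot: [180.0, -0.2, -157.9]
force: [-1.0, 0.2, -0.4]
gripper_width: 0.6
gripper_force: 0.0
```

```bash
python3 -c "
from h import *
look('k',1)
p=np.hstack([cv2.resize(cv2.imread(f'pics/k_{c}.png')[a:a+70,b:b+70],(400,400),interpolation=3) for c,a,b in(('scene',190,300),('top',205,300))]);cv2.imwrite('pics/k.png',p)"
```

```text
scene 0.9 [350.6 229.9] az 162.0 r 44.7 theta%2pi 0.02
top 0.61 [329.9 256.2] az 164.9 r 43.5 theta%2pi 0.07
[711.6  89.8 213. ] [-180.   -0. -158.] [-0.3 -0.3 -0.3] [   6.3   32.    69.4   -0.    78.6 -105.8] 27.05
```

View pics/k.png

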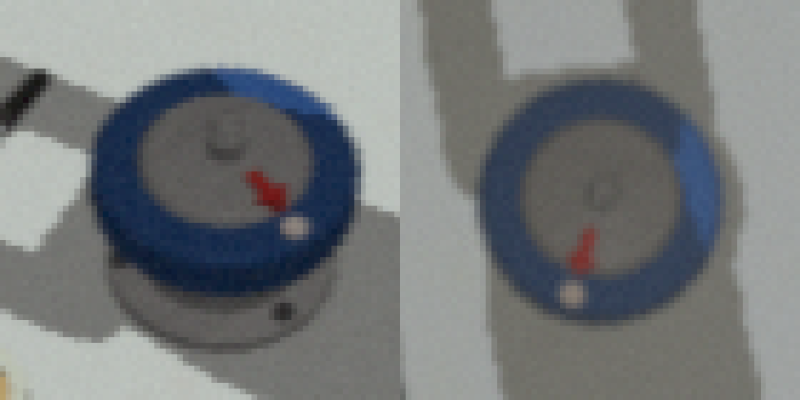

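Both views show the dot right at the arrow tip: (294,228) in the scene crop and (572,293) in the top crop. The finger is clear of everything.

```bash
python3 -c "
from workcell import env
print(env.job_done())"
```

```text
the job is handed in; nothing more can be done
None
```

I rolled the ring round anticlockwise until the white dot lined up with the red pointer for the second time (within about 0.1 rad by camera), took the finger away and handed the job in at about 27 s; no verdict came back, and I did not re-measure the loose things, though the arm felt contact only at the ring.

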